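# Turn the illuminator to yellow light and switch it on

### The job

The circuit board on this repair bench is to be inspected in yellow light: with the fingertips, push the white tab on the illuminator's black filter wheel round until it points straight at the middle of the yellow label, and leave it there. Then press the white lamp button fully in to switch the lamp on, let it come back up, and move clear. Push the tab from its side without taking it between the fingers, leave the button alone until the tab is set, and do not move or lift any of the loose things around.

Things in the scene. Friction and masses are not known exactly. Their poses are not given: they have to be found in the camera images.
- wheel_axis (a point): point on the filter wheel's axis at the height of the illuminator's flat top (60 mm above the bench). The illuminator is a dark grey box fixed to the bench, 200 mm along x, 300 mm along y; this point lies midway along x and 30 mm nearer its +y end than its middle. Axes are the box's own: x away from the robot towards its lens tube, y to the left, z up; the box is turned by up to 0.35 rad. The black wheel (110 mm across, its face 14 mm above the box's top) turns on this axis
- wheel (a joint): angle of the filter wheel (rad) about the vertical axis: the direction in which the white tab points, 0 along the box's x axis, growing anticlockwise seen from above; stops at -2.6 and 2.6. No click stops: friction of about 0.07 N m and damping of 0.06 N m s/rad, it stays where it is left. The four coloured label discs lie at about -2, -1, 1 and 2 rad in random order; the tab starts between the middle two
- tab_top (a point): middle of the top face of the white tab, a rigid upright block fixed on the wheel: 12 mm thick along the turn, reaching from 38 to 68 mm from the wheel's axis, its top 44 mm above the box's top (104 mm above the bench) and 30 mm above the wheel's face. Axes turn with the wheel: x points outwards along the tab, y is the way it moves as the angle grows
- aim (a point): point just above the box's top, 88 mm from the wheel's axis straight out where the tab points; it lies over a label's centre when the tab points exactly at that label (turns with the wheel)
- lamp_button (a joint): travel of the lamp's push button (m): 0 up, 0.006 fully pressed in, which takes about 5 N against its return spring
- lamp_button_top (a point): centre of the top face of the white round push button (28 mm across, in a black housing on the illuminator's top, near the -y end); moves with the button, pressed straight down
- label_yellow: flat round yellow label disc, 26 mm across, 1 mm thick, on the illuminator's top; origin at its centre, 88 mm from the wheel's axis; one of four that change places
- label_blue: flat round blue label disc, 26 mm across, 1 mm thick, on the illuminator's top; origin at its centre, 88 mm from the wheel's axis; one of four that change places
- label_green: flat round green label disc, 26 mm across, 1 mm thick, on the illuminator's top; origin at its centre, 88 mm from the wheel's axis; one of four that change places
- label_red: flat round red label disc, 26 mm across, 1 mm thick, on the illuminator's top; origin at its centre, 88 mm from the wheel's axis; one of four that change places
- flux_jar: small round flux jar, 34 mm across and 34 mm high, black cap, standing on the illuminator's right rear corner (as seen from the robot); a bystander, origin at the middle of its underside
- spool: copper solder spool, 56 mm across and 42 mm high, standing on the bench; a bystander, origin at the middle of its underside
- bottle: bottle, 50 mm across and 130 mm high, red cap, standing on the bench; a bystander, origin at the middle of its underside
- driver: orange screwdriver, 170 mm long, 26 mm thick, lying on the bench along its own x axis; a bystander, origin at the middle of its underside
- tweezers: steel tweezers, 130 mm long, 8 mm high, lying along its own x axis; a bystander, origin at the middle of its underside
- dish: steel screw dish, 80 mm across and 18 mm high; a bystander, origin at the middle of its underside
- module: small green circuit board, 70 x 45 x 6 mm, lying flat; a bystander, origin at the middle of its underside

How it is judged:
On the way, in this order (a step that is already met when the one before it is completed fails the run):
1. the tab points at the yellow label (aim point within 8 mm of its centre) and the wheel is at rest (horizontal distance between aim and label_yellow below 0.008 m and velocity of joint wheel between -0.05 and 0.05 rad/s), for 0.2 s.
2. the lamp button is pressed in (more than 4.5 of its 6 mm) (value of joint lamp_button above 0.0045 m), for 0.04 s.
At the end, for the whole second after the job is handed in: The white tab points at the yellow label (the aim point within 8 mm of the label's centre), the wheel at rest, the button back up (within 1.5 mm), and every loose thing within 20 mm of where it stood (all of step 1 and value of joint lamp_button below 0.0015 m and distance of each of flux_jar, spool, bottle, driver, tweezers, dish, module from where it was at the start of the episode below 0.02 m); the robot touches nothing.
It fails at once if the lamp button is pressed (more than 2.5 mm) while the tab is not at the yellow label (aim point over 10 mm off) (value of joint lamp_button above 0.0025 m and horizontal distance between aim and label_yellow above 0.01 m).
It fails at once if the tab is taken between the fingers (the grasp point within 8 mm of its middle plane, over its length, and less than 14 mm above its top) (x of the grasp point in the frame of tab_top between -0.02 and 0.02 m and y of the grasp point in the frame of tab_top between -0.008 and 0.008 m and z of the grasp point in the frame of tab_top between -0.05 and 0.014 m).
It fails at once if a loose bystander is lifted, carried or shoved by more than 20 mm (distance of any of flux_jar, spool, bottle, driver, tweezers, dish, module from where it was at the start of the episode above 0.02 m).
It also fails if it takes over 58 s, if anything falls off the work surface, if the arm or the gripper's body presses on something with over 40 N, if the wrist force passes 120 N, or if a joint passes its speed limit or range.

### The arm

A 7-joint arm with a two-finger parallel gripper is mounted at the origin on the work surface. World frame = base frame: x ahead of the robot, y to its left, z up, the work surface at z = 0. Lengths are in m, angles in rad, forces in N, time in s.
With the tool pointing down it reaches from about 0.4 to 0.85 m from the base axis. Payload 10.4 kg.
Tool frame: the origin (TCP) lies at the very end of the fingers, on their centre line; the grasp point (between the pads) lies 19 mm behind it (manip.grip_point_offset is the distance from the TCP to the grasp point, in m); z points along the fingers, y is the line along which they close (so a half turn about z gives the same grasp; the last joint's range is limited). The gripper opens to 85 mm and grips with 20 to 120 N. Pads are 22 mm wide; open, the fingers measure 114 mm over their backs; the gripper's body (76 mm by 85 mm) begins 54 mm behind the grasp point. The pads swing forward as they close: fully open they stand 13 mm farther back than shut.
Start: joints at [1.174, 0.332, -0.065, 1.46, 0.022, 1.35, -0.088], TCP at [0.228, -0.582, 0.231] pointing down, gripper open.
Joint ranges: [-2.6, 2.6], [-0.5, 2.12], [-1.47, 1.34], [0.16, 2.42], [-1.27, 4.41], [0.06, 2.06], [-2.6, 2.6]. Speed limits (rad/s): [2.22, 2.22, 2.79, 2.79, 3.14, 3.14, 3.14].

### API

Orientations are given as a unit quaternion [x, y, z, w].
In Python, from workcell import manip gives the robot as it stands. The module is installed in compiled form; this text tells all that it offers.
- The arm moves only by the shell command python3 -m inch 'ROWS' [OPENING] [FORCE]. ROWS is JSON, a list of rows, each a list of 2 entries, a list of its own where there are three numbers: the shift along the tool's x, y, z each as a share of 0.08 m, from -1 to 1, then the turn, a rotation vector about the tool's x, y, z each as a share of 45 degrees, from -1 to 1. A call has exactly 10 rows; each row is the pose to reach, as a shift and turn from the pose commanded when the call began, along the tool's axes at that moment; what a row does not reach only later rows make up. A row lasts 1/10 s, in which the tool goes at most 50 mm and 8.59 degrees, less where a joint would pass 70% of its speed; a pose out of reach is approached as far as the arm can. A call with a number of a shift or a turn outside -1 to 1 is refused whole. A call with a gripper value outside its range is refused whole. OPENING is the opening, from 0 (shut) to 1 (fully open), set as the call begins (- or left out, the last holds). The fingers move at their own pace and stop on an object; FORCE is the grip in N (left out, the last holds). Time passes only in rows, so rows that repeat a pose let the fingers close, or fill a call up. It gives the time, the measured TCP pose, the force, the opening and the grip force at its end, in the units of the state.
- manip.get_obs(): the state, without advancing time (a new reading comes with each control period).
- manip.camera(name): name is "side" or "top"; returns the picture (420x560x3 uint8, red, green, blue); there is no depth.
- manip.camera_params(name): a dict with "fov_y" (degrees; the focal length in pixels is half the picture's height over the tangent of half this angle, whatever the lens; pixels are square), "cx", "cy" (the principal point, pixels), "camera_from_world" (4x4, takes a point from world to camera coordinates). Camera axes: x right, y up, looking along -z (the intrinsics and any distortion apply to the point x, -y, -z); pixel columns grow to the right and rows downward; lengths in m; the calibration is good to about 2 mm. A picture is of the moment at which its call begins. camera_params takes no time and is no camera call.
- manip.hand_in(): hands the job in; it is judged then, once.
The state is a dict: "clock": time; "joint_pos": joint angles; "joint_velocities": joint speeds; "tau": joint torques, N m; "position": TCP position; "ee_rot": TCP orientation; "ft_force": force on the tool from outside, world axes, zero at the start; "torque": the same for the moment, N m; "grip_width": opening from 0.0 (shut) to 1.0 (fully open); "grasp_force": force on a finger pad.
Only numpy, scipy, OpenCV 4.12 (cv2) and the standard library are available. Lean on these libraries where they do the work, as an engineer would, in place of code of your own. Each camera call takes 0.05 s, during which the arm holds its last target. There are 200 camera calls.

## Working session

There is one attempt and no reset: what is moved stays moved. The work goes in short steps, Python scripts to look and compute and a shell command to move; the robot and the scene stay as the last step left them, time stands still between calls to the robot, and variables do not carry over. Pictures are saved under pics/ and viewed, at most 12 in all, crops included, and the job is handed in when it is done.

```bash
mkdir -p pics
python3 - <<'E'
from workcell import manip
import cv2,numpy as np
for n in("top","side"):
    im=manip.camera(n); cv2.imwrite(f"pics/{n}0.png",im[:,:,::-1])
    p=manip.camera_params(n); print(n,p)
o=manip.get_obs(); print(o["clock"],o["position"],o["ee_rot"],o["ft_force"],manip.grip_point_offset)
E
```

```text
top {'fov_y': 46.82272167882162, 'cx': 282.90847759161585, 'cy': 209.3727598145056, 'camera_from_world': array([[-0.01026281, -0.99975051, -0.01983919,  0.01428956],
       [ 0.9932284 , -0.01248796,  0.11550497, -0.61480865],
       [-0.11572391, -0.01851944,  0.99310876, -0.99387264],
       [ 0.        ,  0.        ,  0.        ,  1.        ]])}
side {'fov_y': 45.59444814502171, 'cx': 274.5592388816664, 'cy': 204.3287866564671, 'camera_from_world': array([[-0.78444627, -0.6198997 , -0.01919425,  0.46617729],
       [ 0.3032082 , -0.41032237,  0.86005833, -0.25481002],
       [-0.54102573,  0.6688497 ,  0.50983453, -0.88591599],
       [ 0.        ,  0.        ,  0.        ,  1.        ]])}
0.1 [ 0.22811868 -0.58152641  0.23059034] [ 9.82583025e-01  1.85823040e-01 -1.32943511e-04 -6.16520653e-04] [0.22745576 0.46463298 0.19213002] 0.0187
```

View pics/top0.png

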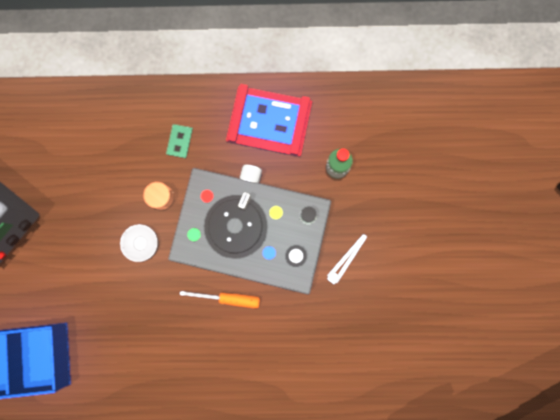

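View pics/side0.png

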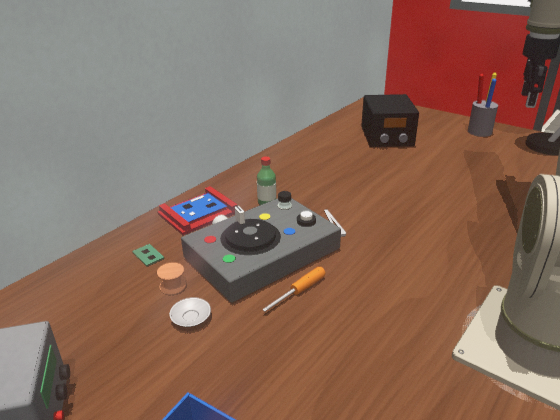

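The top view shows the wheel centre near (235,226), the tab at about (245,199), the yellow label at (276,212) and the button at (296,256). The flux jar is at (308,214) and the bottle at (340,163). The tab has to go clockwise past nothing else to reach yellow.

```bash
cat > h.py <<'E'
from workcell import manip
import cv2,numpy as np
from scipy.optimize import least_squares
def ray(n,u,v,z):
    p=manip.camera_params(n);f=210/np.tan(np.radians(p["fov_y"]/2));M=p["camera_from_world"];R,t=M[:3,:3],M[:3,3]
    d=R.T@np.array([(u-p["cx"])/f,-(v-p["cy"])/f,-1]);c=-R.T@t
    return c+d*(z-c[2])/d[2]
def blobs(m,amin=30):
    n,l,s,c=cv2.connectedComponentsWithStats(m.astype(np.uint8)); return [(s[i,4],c[i]) for i in range(1,n) if s[i,4]>=amin]
def near(bl,u,v,r=25):
    b=[x for x in bl if np.hypot(x[1][0]-u,x[1][1]-v)<r]; return max(b,key=lambda x:x[0]) if b else None
H={"red":(0,8),"yellow":(24,34),"green":(55,80),"blue":(100,118)}
def labels(n,guess):
    im=manip.camera(n);hsv=cv2.cvtColor(im,cv2.COLOR_RGB2HSV);out={}
    for k,(a,b) in H.items():
        m=(hsv[...,0]>=a)&(hsv[...,0]<=b)&(hsv[...,1]>130)&(hsv[...,2]>90)
        q=near(blobs(m),*guess[k],15)
        if q: out[k]=(q[0],q[1],ray(n,*q[1],0.061))
    w=(hsv[...,1]<50)&(hsv[...,2]>150)
    return im,out,w
GT=dict(red=(207,196),yellow=(276,212),green=(194,235),blue=(269,253))
GS=dict(red=(210,240),yellow=(265,216),green=(229,258),blue=(289,231))
E
python3 - <<'E'
from h import *
np.set_printoptions(precision=4,suppress=True)
for n,G,tab,btn in(("top",GT,(245,199),(296,256)),("side",GS,(240,213),(306,216))):
    im,o,w=labels(n,G)
    for k,v in o.items(): print(n,k,v[0],v[1],v[2])
    P=np.array([v[2][:2] for v in o.values()])
    s=least_squares(lambda c:np.hypot(*(P-c).T)-.088,P.mean(0));print("axis",s.x,s.fun,)
    bl=blobs(w,8)
    for t,z in((tab,.104),(btn,.085)):
        q=near(bl,*t,14); print("white",q, ray(n,*q[1],z) if q else None)
    a=np.array(s.x)
    for k,v in o.items(): print(k,np.arctan2(*(v[2][:2]-a)[::-1]))
    x,y=tab if n=="top" else (255,225)
    c=im[190:270,180:330] if n=="top" else im[180:280,180:350]
    cv2.imwrite(f"pics/c_{n}.png",cv2.resize(c,None,fx=4,fy=4,interpolation=cv2.INTER_CUBIC)[:,:,::-1])
E
```

```text
top red 114 [206.5    195.5965] [0.6429 0.1658 0.061 ]
top blue 75 [268.84   252.3333] [0.5237 0.0366 0.061 ]
axis [0.5833 0.1012] [-0.0001 -0.0001]
white None None
white (np.int32(188), array([295.5372, 255.4309])) [ 0.5163 -0.0179  0.085 ]
red 0.8255041655816965
blue -2.3160884880080967
side red 52 [209.9038 238.75  ] [0.6425 0.165  0.061 ]
side yellow 53 [264.2264 216.3774] [0.6055 0.0229 0.061 ]
side green 65 [228.6923 258.0923] [0.5616 0.192  0.061 ]
side blue 59 [289.     230.8983] [0.5225 0.0371 0.061 ]
axis [0.5773 0.1059] [ 0.     -0.0004 -0.0004 -0.    ]
white (np.int32(38), array([239.2105, 209.3158])) [0.6245 0.0856 0.104 ]
white (np.int32(75), array([305.9733, 213.68  ])) [ 0.512 -0.013  0.085]
red 0.736924876200628
yellow -1.2439132619913242
green 1.7514997773662222
blue -2.2446772152106127
```

View pics/c_top.png

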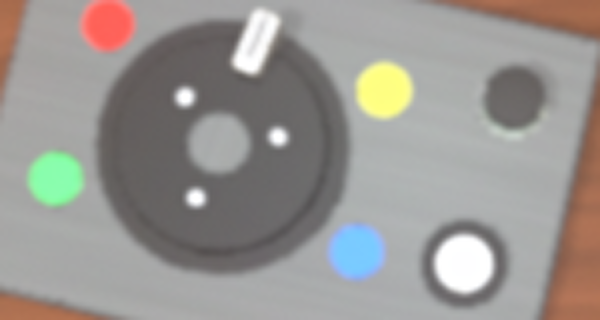

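View pics/c_side.png

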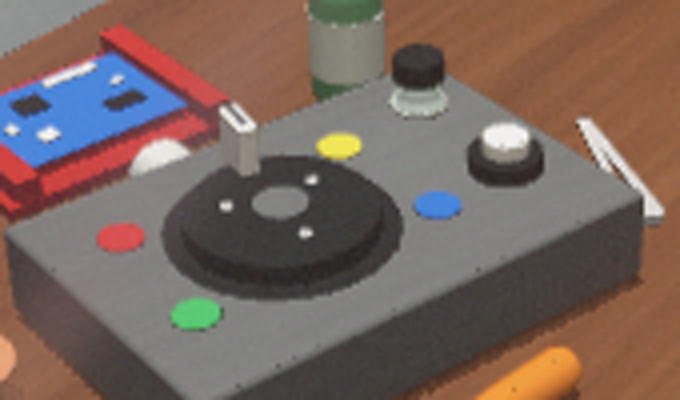

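The crops show the tab in the top view spanning roughly (238–250, 192–209), with yellow at (276,212.5). No arm is in the way, so clockwise (towards −y) is the correct push.

Run:
```python
from h import *
np.set_printoptions(precision=4,suppress=True)
L={"red":(206.7,195.9),"yellow":(276,212.5),"green":(193.8,234.7),"blue":(269,252.7)}
P=np.array([ray("top",*q,.061)[:2] for q in L.values()]);print(P)
s=least_squares(lambda c:np.hypot(*(P-c).T)-.088,P.mean(0));print("axis",s.x,s.fun)
S=np.array([[.6425,.165],[.6055,.0229],[.5616,.192],[.5225,.0371]])
a=(s.x+np.array([.5773,.1059]))/2; P=(P+S)/2
print("axis",a,"yaw angles",[np.arctan2(*(p-a)[::-1]) for p in P])
for n,q in(("top",(244.2,200.5)),("side",(180+232/4,180+112/4))):
    t=ray(n,*q,.104)[:2];print(n,"tab",t,np.hypot(*(t-a)),np.arctan2(*(t-a)[::-1]))
print("btn",ray("top",295.5,255.4,.08),ray("side",306,213.7,.08),"jar",ray("side",297,200,.094),"jar top",ray("top",308,214,.094))
th=np.arctan2(*(P[1]-a)[::-1])
for ang in(-.41,-.83,th):
    for d in(.032,.017): print(ang,d,a+.055*np.array([np.cos(ang),np.sin(ang)])+d*np.array([-np.sin(ang),np.cos(ang)]))
```

```text
[[0.6423 0.1653]
 [0.6057 0.0212]
 [0.5616 0.1914]
 [0.5229 0.0362]]
axis [0.5782 0.1049] [0.0001 0.0001 0.0001 0.0001]
axis [0.5777 0.1054] yaw angles [np.float64(0.746432382638886), np.float64(-1.2484947993917128), np.float64(1.7554325671703204), np.float64(-2.246092337652633)]
top tab [0.6257 0.0828] 0.053017981821389344 -0.4399746945596432
side tab [0.6305 0.0829] 0.057349748942055176 -0.40203107957883966
btn [ 0.5164 -0.0179  0.08  ] [ 0.5165 -0.0196  0.08  ] jar [ 0.5554 -0.0381  0.094 ] jar top [ 0.5982 -0.0439  0.094 ]
-0.41 0.032 [0.6409 0.1128]
-0.41 0.017 [0.635  0.0991]
-0.83 0.032 [0.6385 0.0864]
-0.83 0.017 [0.6274 0.0763]
-1.2484947993917128 0.032 [0.6255 0.0634]
-1.2484947993917128 0.017 [0.6113 0.0586]
```

```bash
A='[[0.5,-0.4,0],[0,0,0]]'; python3 -m inch '[[[0.4,-0.3,0],[0,0,0]],[[0.8,-0.6,0],[0,0,0]],[[1,-0.76,0],[0,0,0]],[[1,-0.76,0],[0,0,0]],[[1,-0.76,0],[0,0,0]],[[1,-0.76,0],[0,0,0]],[[1,-0.76,0],[0,0,0]],[[1,-0.76,0],[0,0,0]],[[1,-0.76,0],[0,0,0]],[[1,-0.76,0],[0,0,0]]]' 0 20
```

```text
clock: 1.2
position: [0.2803, -0.4962, 0.2312]
ee_rot: [0.983, 0.186, -0.0, -0.0]
ft_force: [-1.0, 0.1, 0.3]
grip_width: -0.0
grasp_force: 0.0
```

```bash
python3 -m inch '[[[0.2,-0.16,0],[0,0,0]],[[0.4,-0.31,0],[0,0,0]],[[0.6,-0.47,0],[0,0,0]],[[0.8,-0.62,0],[0,0,0]],[[1,-0.78,0],[0,0,0]],[[1,-0.78,0],[0,0,0]],[[1,-0.78,0],[0,0,0]],[[1,-0.78,0],[0,0,0]],[[1,-0.78,0],[0,0,0]],[[1,-0.78,0],[0,0,0]]]' >/dev/null
python3 -m inch '[[[0.2,-0.16,0],[0,0,0]],[[0.4,-0.31,0],[0,0,0]],[[0.6,-0.47,0],[0,0,0]],[[0.8,-0.62,0],[0,0,0]],[[1,-0.78,0],[0,0,0]],[[1,-0.78,0],[0,0,0]],[[1,-0.78,0],[0,0,0]],[[1,-0.78,0],[0,0,0]],[[1,-0.78,0],[0,0,0]],[[1,-0.78,0],[0,0,0]]]' >/dev/null
python3 -m inch '[[[0.2,-0.16,0],[0,0,0]],[[0.4,-0.31,0],[0,0,0]],[[0.6,-0.47,0],[0,0,0]],[[0.8,-0.62,0],[0,0,0]],[[1,-0.78,0],[0,0,0]],[[1,-0.78,0],[0,0,0]],[[1,-0.78,0],[0,0,0]],[[1,-0.78,0],[0,0,0]],[[1,-0.78,0],[0,0,0]],[[1,-0.78,0],[0,0,0]]]'
python3 -m inch '[[[0.2,-0.16,0],[0,0,0]],[[0.4,-0.31,0],[0,0,0]],[[0.6,-0.47,0],[0,0,0]],[[0.8,-0.62,0],[0,0,0]],[[1,-0.78,0],[0,0,0]],[[1,-0.78,0],[0,0,0]],[[1,-0.78,0],[0,0,0]],[[1,-0.78,0],[0,0,0]],[[1,-0.78,0],[0,0,0]],[[1,-0.78,0],[0,0,0]]]'
```

```text
clock: 4.2
position: [0.4353, -0.2347, 0.2313]
ee_rot: [0.983, 0.185, -0.0, 0.0]
ft_force: [-0.3, 0.8, 0.3]
grip_width: 0.0
grasp_force: 0.0
clock: 5.2
position: [0.487, -0.1475, 0.2313]
ee_rot: [0.983, 0.185, 0.0, 0.0]
ft_force: [0.2, -0.1, 0.3]
grip_width: 0.001
grasp_force: 0.0
```

```bash
python3 -m inch '[[[0.2,-0.16,0],[0,0,0]],[[0.4,-0.31,0],[0,0,0]],[[0.6,-0.47,0],[0,0,0]],[[0.8,-0.62,0],[0,0,0]],[[1,-0.79,0],[0,0,0]],[[1,-0.79,0],[0,0,0]],[[1,-0.79,0],[0,0,0]],[[1,-0.79,0],[0,0,0]],[[1,-0.79,0],[0,0,0]],[[1,-0.79,0],[0,0,0]]]' >/dev/null
python3 -m inch '[[[0.2,-0.16,0],[0,0,0]],[[0.4,-0.31,0],[0,0,0]],[[0.6,-0.47,0],[0,0,0]],[[0.8,-0.62,0],[0,0,0]],[[1,-0.79,0],[0,0,0]],[[1,-0.79,0],[0,0,0]],[[1,-0.79,0],[0,0,0]],[[1,-0.79,0],[0,0,0]],[[1,-0.79,0],[0,0,0]],[[1,-0.79,0],[0,0,0]]]' 
python3 -m inch '[[[0.2,-0.16,0],[0,0,-0.15]],[[0.4,-0.31,0],[0,0,-0.3]],[[0.6,-0.47,0],[0,0,-0.45]],[[0.8,-0.62,0],[0,0,-0.6]],[[1,-0.79,0],[0,0,-0.75]],[[1,-0.79,0],[0,0,-0.9]],[[1,-0.79,0],[0,0,-1]],[[1,-0.79,0],[0,0,-1]],[[1,-0.79,0],[0,0,-1]],[[1,-0.79,0],[0,0,-1]]]'
python3 -c "
from h import *
np.set_printoptions(precision=4,suppress=True)
o=manip.get_obs();R=__import__('scipy.spatial.transform',fromlist=['x']).Rotation.from_quat(o['ee_rot']).as_matrix();print(o['joint_pos'],R,o['position'])
print(R.T@(np.array([.645,.119,.085])-o['position'])/.08)"
```

```text
clock: 7.2
position: [0.59, 0.0284, 0.2314]
ee_rot: [0.983, 0.185, 0.0, 0.0]
ft_force: [-0.1, -0.8, 0.2]
grip_width: 0.004
grasp_force: 0.0
clock: 8.2
position: [0.6415, 0.1169, 0.2314]
ee_rot: [0.837, 0.547, 0.0, 0.0]
ft_force: [0.2, -0.5, 0.3]
grip_width: -0.001
grasp_force: 0.0
[ 0.2522  0.4834 -0.714   1.3517  0.3133  1.4197 -0.8649] [[ 0.4023  0.9155  0.0002]
 [ 0.9155 -0.4023 -0.0003]
 [-0.0002  0.0003 -1.    ]] [0.6415 0.1169 0.2314]
[0.0416 0.0292 1.83  ]
```

```bash
python3 -m inch '[[[0.04,0.03,0.2],[0,0,0]],[[0.04,0.03,0.4],[0,0,0]],[[0.04,0.03,0.6],[0,0,0]],[[0.04,0.03,0.8],[0,0,0]],[[0.04,0.03,1],[0,0,0]],[[0.04,0.03,1],[0,0,0]],[[0.04,0.03,1],[0,0,0]],[[0.04,0.03,1],[0,0,0]],[[0.04,0.03,1],[0,0,0]],[[0.04,0.03,1],[0,0,0]]]'
python3 -c "
from h import *
for n in('top','side'): cv2.imwrite(f'pics/{n}1.png',cv2.resize(manip.camera(n)[120:320,140:400],None,fx=3,fy=3)[:,:,::-1])
b=cv2.imread('pics/side1.png');a=cv2.imread('pics/top1.png');cv2.imwrite('pics/b1.png',cv2.resize(np.hstack([a,b]),(800,308)))"
```

```text
clock: 9.2
position: [0.6452, 0.1194, 0.152]
ee_rot: [0.837, 0.548, 0.0, 0.0]
ft_force: [0.8, -0.4, -0.4]
grip_width: -0.002
grasp_force: 0.0
```

View pics/b1.png

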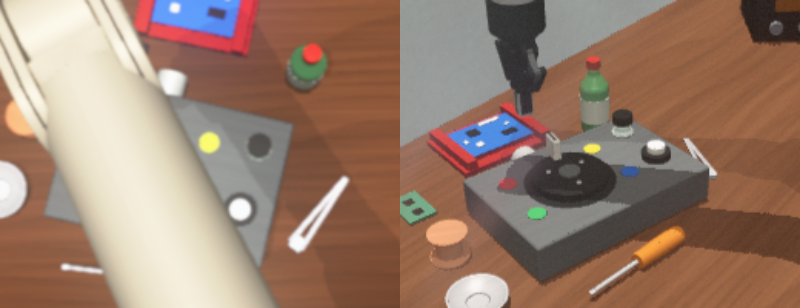

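Side view: the shut fingertips at (525,112) stand above and on the +y side of the tab at (553,145), clear of everything. I'll descend and compute the arc.

```bash
python3 -m inch '[[[0,0,0.2],[0,0,0]],[[0,0,0.4],[0,0,0]],[[0,0,0.6],[0,0,0]],[[0,0,0.75],[0,0,0]],[[0,0,0.84],[0,0,0]],[[0,0,0.84],[0,0,0]],[[0,0,0.84],[0,0,0]],[[0,0,0.84],[0,0,0]],[[0,0,0.84],[0,0,0]],[[0,0,0.84],[0,0,0]]]'
cat > arc.py <<'E'
from h import *; import sys
from scipy.spatial.transform import Rotation as Ro
a=np.array([.5777,.1054])
def st():
    o=manip.get_obs();R=Ro.from_quat(o['ee_rot']).as_matrix();p=o['position'];yaw=np.arctan2(R[1,0],R[0,0]);return R,p,yaw
def rows(angs,d,r=.055):
    R,p,yaw=st()
    for g in angs:
        t=np.append(a+r*np.array([np.cos(g),np.sin(g)])+d*np.array([-np.sin(g),np.cos(g)]),p[2])
        print(round(g,3),(R.T@(t-p)/.08).round(3)[:2],"turn",round((yaw-(g+np.pi/2))/(np.pi/4),3))
def contact(): # tab angle if face flat
    R,p,yaw=st();q=(p[:2]-a);g=yaw-np.pi/2;print("yaw-based",g,"rad",q@[np.cos(g),np.sin(g)],"d",q@[-np.sin(g),np.cos(g)])
E
python3 -c "
from arc import *
contact();rows([-.42],.025);rows(np.linspace(-.42,-1.0,8),.017)"
```

```text
clock: 10.3
position: [0.6452, 0.1193, 0.0846]
ee_rot: [0.837, 0.548, 0.0, 0.0]
ft_force: [-0.2, -0.0, -0.2]
grip_width: -0.005
grasp_force: 0.0
yaw-based -0.41165456843595916 rad 0.05630050788840539 d 0.03978383214935173
-0.42 [-0.191 -0.014] turn 0.011
-0.42 [-0.291 -0.015] turn 0.011
-0.503 [-0.348  0.   ] turn 0.116
-0.586 [-0.407  0.01 ] turn 0.222
-0.669 [-0.466  0.015] turn 0.327
-0.751 [-0.526  0.015] turn 0.433
-0.834 [-0.585  0.01 ] turn 0.538
-0.917 [-0.644  0.001] turn 0.644
-1.0 [-0.702 -0.014] turn 0.749
```

```bash
python3 -m inch '[[[-0.15,-0.01,0],[0,0,0.01]],[[-0.25,-0.01,0],[0,0,0.01]],[[-0.29,-0.01,0],[0,0,0.01]],[[-0.35,0,0],[0,0,0.12]],[[-0.41,0.01,0],[0,0,0.22]],[[-0.47,0.01,0],[0,0,0.33]],[[-0.53,0.01,0],[0,0,0.43]],[[-0.58,0.01,0],[0,0,0.54]],[[-0.58,0.01,0],[0,0,0.54]],[[-0.58,0.01,0],[0,0,0.54]]]'
python3 -c "
from arc import *
contact();rows(np.linspace(-.9,-1.2485,6),.017)
for n in('top','side'): cv2.imwrite(f'pics/{n}2.png',cv2.resize(manip.camera(n)[120:320,140:400],None,fx=3,fy=3)[:,:,::-1])"
```

```text
clock: 11.3
position: [0.6271, 0.076, 0.0842]
ee_rot: [0.933, 0.36, -0.0, 0.0]
ft_force: [-0.2, -0.5, 0.6]
grip_width: 0.004
grasp_force: 0.0
yaw-based -0.8336081986071172 rad 0.05493922531584856 d 0.016836809217608956
-0.9 [-0.044  0.013] turn 0.085
-0.97 [-0.093  0.023] turn 0.173
-1.039 [-0.143  0.03 ] turn 0.262
-1.109 [-0.193  0.033] turn 0.351
-1.179 [-0.243  0.032] turn 0.44
-1.248 [-0.293  0.028] turn 0.528
```

View pics/side2.png

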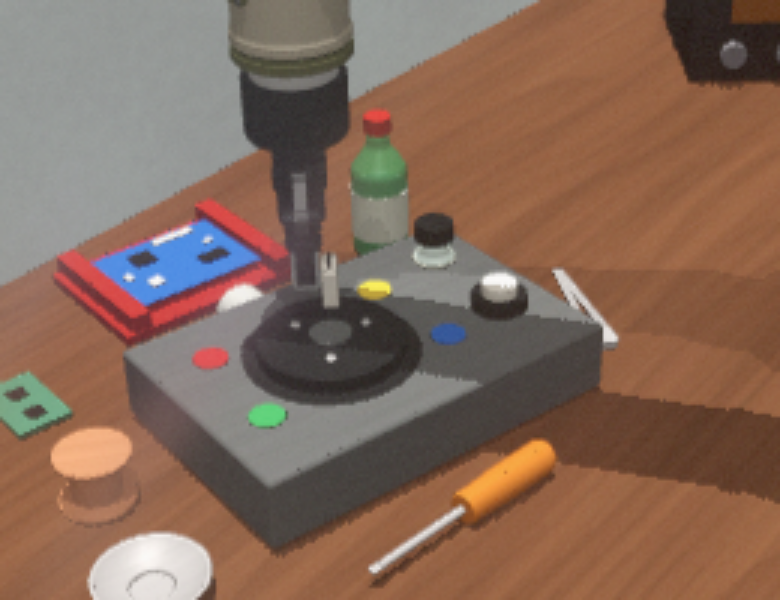

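The fingertips at about (305,275) touch the tab, whose top is now at (328,258), partway to yellow at (375,289). I'll continue slightly short of the target.

```bash
python3 -c "
from arc import *
t=ray('side',140+328/3,120+258/3,.104)[:2]-a;print(np.hypot(*t),np.arctan2(t[1],t[0]))"
python3 -m inch '[[[-0.02,0.01,0],[0,0,0.04]],[[-0.04,0.01,0],[0,0,0.08]],[[-0.09,0.02,0],[0,0,0.17]],[[-0.14,0.03,0],[0,0,0.26]],[[-0.19,0.03,0],[0,0,0.35]],[[-0.22,0.03,0],[0,0,0.4]],[[-0.24,0.03,0],[0,0,0.44]],[[-0.24,0.03,0],[0,0,0.44]],[[-0.24,0.03,0],[0,0,0.44]],[[-0.24,0.03,0],[0,0,0.44]]]'
python3 -c "
from arc import *
contact();rows([-1.2,-1.2485],.017)
cv2.imwrite(f'pics/side3.png',cv2.resize(manip.camera('side')[180:280,190:330],None,fx=5,fy=5,interpolation=cv2.INTER_CUBIC)[:,:,::-1])"
```

```text
0.05834708718181394 -0.859607391873039
clock: 12.4
position: [0.6145, 0.0617, 0.0841]
ee_rot: [0.981, 0.194, -0.0, 0.0]
ft_force: [-0.8, -0.2, -0.9]
grip_width: -0.0
grasp_force: 0.0
yaw-based -1.1807277793204247 rad 0.054350248316028284 d 0.017397356738229796
-1.2 [-0.018  0.012] turn 0.025
-1.248 [-0.052  0.021] turn 0.086
```

View pics/side3.png

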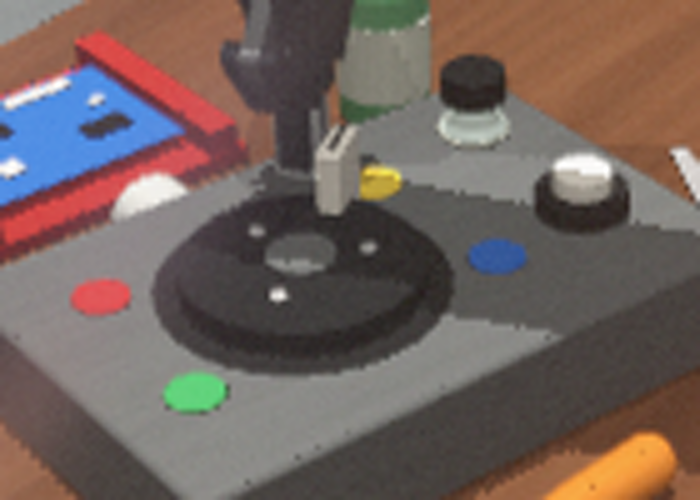

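```bash
python3 -c "
from arc import *
t=ray('side',190+338/5,180+140/5,.104)[:2]-a;print(np.hypot(*t),np.arctan2(t[1],t[0]))
f=lambda u,v,z:ray('side',u,v,z)[:2]-a
new=[(190+x/5,180+y/5) for x,y in((257,230),(370,247),(278,295))]
old=[(180+x/4,180+y/4) for x,y in((226,206),(311,180),(305,233))]
for s in(old,new):
  c=[np.round(np.append(np.arctan2(*f(*q,.074)[::-1]),np.hypot(*f(*q,.074))),3) for q in s];print(c)"
```

```text
0.05164932459897119 -1.2256173089873588
[array([0.642, 0.029]), array([-1.473,  0.03 ]), array([2.746, 0.03 ])]
[array([-0.177,  0.03 ]), array([-2.238,  0.031]), array([1.966, 0.03 ])]
```

Tab measured at about −1.215 against −1.2485: a small further nudge, then back off along +x and rise.

```bash
python3 -m inch '[[[-0.01,0,0],[0,0,0.02]],[[-0.02,0.01,0],[0,0,0.03]],[[-0.025,0.01,0],[0,0,0.04]],[[-0.025,0.01,0],[0,0,0.04]],[[-0.025,0.01,0],[0,0,0.04]],[[0,0.01,0],[0,0,0.04]],[[0.1,0.01,0],[0,0,0.04]],[[0.2,0.01,0],[0,0,0.04]],[[0.2,0.01,-0.2],[0,0,0.04]],[[0.2,0.01,-0.4],[0,0,0.04]]]'
python3 -m inch '[[[0,0,-0.4],[0,0,0]],[[0,0,-0.8],[0,0,0]],[[0,0,-1],[0,0,0]],[[0,0.5,-1],[0,0,0]],[[0,1,-1],[0,0,0]],[[-0.5,1,-1],[0,0,0]],[[-1,1,-1],[0,0,0]],[[-1,1,-1],[0,0,0]],[[-1,1,-1],[0,0,0]],[[-1,1,-1],[0,0,0]]]'
python3 -c "
from arc import *
im,o,w=labels('side',GS)
print({k:(v[1],v[2]) for k,v in o.items()})
cv2.imwrite(f'pics/side4.png',cv2.resize(im[180:280,190:330],None,fx=5,fy=5,interpolation=cv2.INTER_CUBIC)[:,:,::-1])
R,p,y=st();print(R,(R.T@(np.array([.5165,-.0188,.12])-p)/.08))"
```

```text
clock: 13.45
position: [0.6296, 0.0675, 0.1171]
ee_rot: [0.984, 0.178, -0.0, -0.0]
ft_force: [0.3, -0.1, 0.3]
grip_width: 0.005
grasp_force: 0.0
clock: 14.45
position: [0.5834, -0.0354, 0.1969]
ee_rot: [0.984, 0.178, 0.001, 0.0]
ft_force: [0.4, 0.1, -0.6]
grip_width: 0.002
grasp_force: 0.0
{'red': (array([209.73913043, 239.10869565]), array([0.64184527, 0.16621982, 0.061     ])), 'yellow': (array([265.58333333, 216.33333333]), array([0.6030525 , 0.02082889, 0.061     ])), 'green': (array([228.69230769, 258.09230769]), array([0.56159989, 0.19202473, 0.061     ])), 'blue': (array([289.        , 230.89830508]), array([0.52245143, 0.03712407, 0.061     ]))}
[[ 9.36267737e-01  3.51285543e-01  1.09130077e-03]
 [ 3.51285417e-01 -9.36268369e-01  3.11766167e-04]
 [ 1.13126934e-03  9.14614408e-05 -9.99999356e-01]] [-0.7133373  -0.48580715  0.9572929 ]
```

View pics/side4.png

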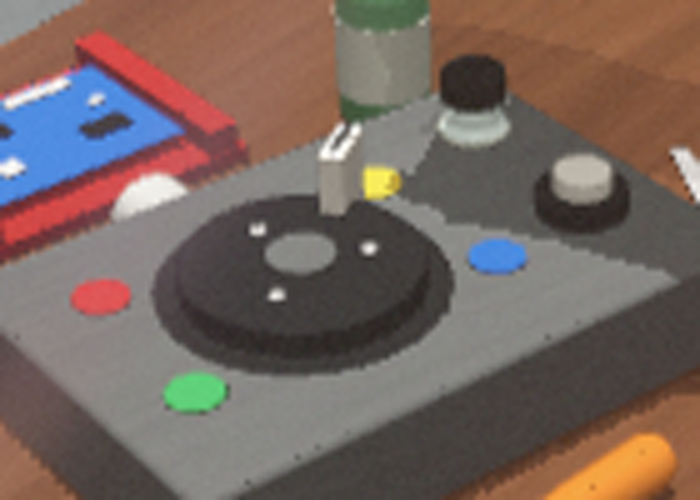

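```bash
python3 -c "
from arc import *
f=lambda u,v,z:ray('side',190+u/5,180+v/5,z)[:2]-a
t=f(342,140,.104);print(np.hypot(*t),np.arctan2(*t[::-1]))
print([np.arctan2(*f(*q,.074)[::-1]) for q in((258,229),(370,248),(277,295))],'old .642 -1.473 2.746')
cv2.imwrite('pics/top4.png',cv2.resize(manip.camera('top')[180:280,190:330],None,fx=5,fy=5,interpolation=cv2.INTER_CUBIC)[:,:,::-1])"
```

```text
0.05219289626881769 -1.2585017963809673
[np.float64(-0.20404272306167864), np.float64(-2.2624814393810704), np.float64(1.9521100246000047)] old .642 -1.473 2.746
```

View pics/top4.png

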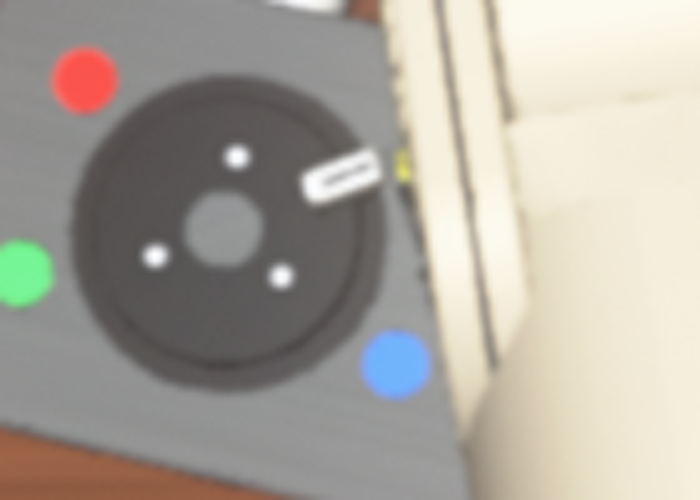

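The top view shows the tab, at (341,178), pointing straight at the visible edge of the yellow label at (404,166). Every estimate gives −1.21 to −1.26 against the target −1.2485. Now the button.

```bash
python3 -m inch '[[[-0.35,-0.24,0],[0,0,0]],[[-0.71,-0.49,0],[0,0,0]],[[-0.71,-0.49,0.3],[0,0,0]],[[-0.71,-0.49,0.6],[0,0,0]],[[-0.71,-0.49,0.8],[0,0,0]],[[-0.71,-0.49,0.96],[0,0,0]],[[-0.71,-0.49,0.96],[0,0,0]],[[-0.71,-0.49,0.96],[0,0,0]],[[-0.71,-0.49,0.96],[0,0,0]],[[-0.71,-0.49,0.96],[0,0,0]]]'
python3 -m inch '[[[0,0,0.1],[0,0,0]],[[0,0,0.2],[0,0,0]],[[0,0,0.3],[0,0,0]],[[0,0,0.38],[0,0,0]],[[0,0,0.4],[0,0,0]],[[0,0,0.4],[0,0,0]],[[0,0,0.4],[0,0,0]],[[0,0,0.4],[0,0,0]],[[0,0,0.4],[0,0,0]],[[0,0,0.4],[0,0,0]]]'
python3 -c "
from arc import *
im=manip.camera('side')
cv2.imwrite(f'pics/side5.png',cv2.resize(im[170:270,230:370],None,fx=5,fy=5,interpolation=cv2.INTER_CUBIC)[:,:,::-1])
R,p,y=st();print((R.T@(np.array([.5165,-.0188,.08])-p)/.08))"
```

```text
clock: 15.55
position: [0.5164, -0.019, 0.1201]
ee_rot: [0.984, 0.178, 0.001, 0.0]
ft_force: [0.7, -0.1, 0.2]
grip_width: -0.001
grasp_force: 0.0
clock: 16.55
position: [0.5159, -0.0191, 0.0875]
ee_rot: [0.984, 0.178, 0.0, 0.0]
ft_force: [-0.3, -0.3, -0.4]
grip_width: 0.005
grasp_force: 0.0
[ 0.00874099 -0.00020619  0.09296954]
```

View pics/side5.png

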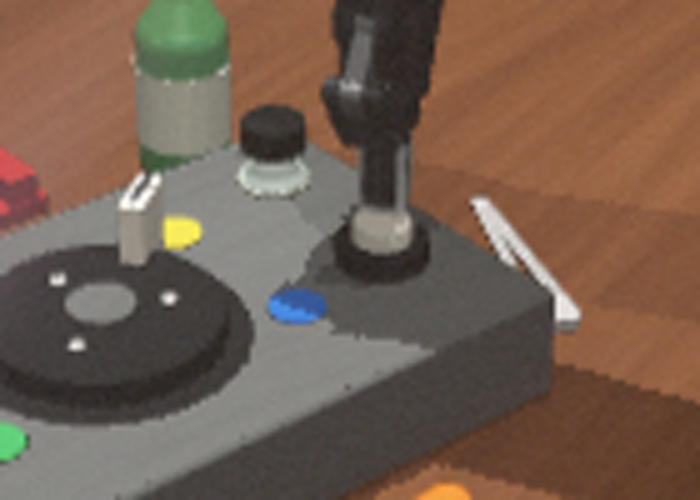

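The fingertips at (385,208) are directly over the button at (382,228), with the tab still aimed at yellow. I'll press down in steps of a few millimetres and watch the force.

```bash
python3 -m inch '[[[0,0,0.02],[0,0,0]],[[0,0,0.04],[0,0,0]],[[0,0,0.06],[0,0,0]],[[0,0,0.08],[0,0,0]],[[0,0,0.1],[0,0,0]],[[0,0,0.1],[0,0,0]],[[0,0,0.1],[0,0,0]],[[0,0,0.1],[0,0,0]],[[0,0,0.1],[0,0,0]],[[0,0,0.1],[0,0,0]]]'
```

```text
clock: 17.6
position: [0.5157, -0.0191, 0.0793]
ee_rot: [0.984, 0.178, -0.0, 0.0]
ft_force: [-1.6, -1.0, 3.3]
grip_width: 0.004
grasp_force: 1.5
```

```bash
python3 -m inch '[[[0,0,0.01],[0,0,0]],[[0,0,0.02],[0,0,0]],[[0,0,0.03],[0,0,0]],[[0,0,0.04],[0,0,0]],[[0,0,0.04],[0,0,0]],[[0,0,0.04],[0,0,0]],[[0,0,0.04],[0,0,0]],[[0,0,0.04],[0,0,0]],[[0,0,0.04],[0,0,0]],[[0,0,0.04],[0,0,0]]]'
```

```text
clock: 18.6
position: [0.5158, -0.0191, 0.0762]
ee_rot: [0.984, 0.178, 0.0, 0.0]
ft_force: [-2.3, 0.7, 5.5]
grip_width: 0.001
grasp_force: 2.5
```

```bash
python3 -m inch '[[[0,0,0.01],[0,0,0]],[[0,0,0.02],[0,0,0]],[[0,0,0.03],[0,0,0]],[[0,0,0.03],[0,0,0]],[[0,0,0.03],[0,0,0]],[[0,0,0.03],[0,0,0]],[[0,0,0.03],[0,0,0]],[[0,0,0.03],[0,0,0]],[[0,0,0.03],[0,0,0]],[[0,0,0.03],[0,0,0]]]'
```

```text
clock: 19.6
position: [0.516, -0.0191, 0.0757]
ee_rot: [0.984, 0.178, 0.0, 0.001]
ft_force: [-13.1, 0.0, 28.6]
grip_width: -0.003
grasp_force: 14.5
```

The force jumped to 28.6 N, so the button is bottomed out. Now straight up and clear.

```bash
python3 -m inch '[[[0,0,-0.1],[0,0,0]],[[0,0,-0.3],[0,0,0]],[[0,0,-0.6],[0,0,0]],[[0,0,-1],[0,0,0]],[[0,0,-1],[0,0,0]],[[0,0,-1],[0,0,0]],[[0,0,-1],[0,0,0]],[[0,0,-1],[0,0,0]],[[0,0,-1],[0,0,0]],[[0,0,-1],[0,0,0]]]'
python3 -m inch '[[[-0.2,0.2,-0.2],[0,0,0]],[[-0.4,0.4,-0.4],[0,0,0]],[[-0.6,0.6,-0.6],[0,0,0]],[[-0.8,0.8,-0.8],[0,0,0]],[[-0.8,1,-0.8],[0,0,0]],[[-0.8,1,-0.8],[0,0,0]],[[-0.8,1,-0.8],[0,0,0]],[[-0.8,1,-0.8],[0,0,0]],[[-0.8,1,-0.8],[0,0,0]],[[-0.8,1,-0.8],[0,0,0]]]'
python3 -m inch '[[[0,0.2,0],[0,0,0]],[[0,0.4,0],[0,0,0]],[[0,0.6,0],[0,0,0]],[[0,0.8,0],[0,0,0]],[[0,1,0],[0,0,0]],[[0,1,0],[0,0,0]],[[0,1,0],[0,0,0]],[[0,1,0],[0,0,0]],[[0,1,0],[0,0,0]],[[0,1,0],[0,0,0]]]'
python3 -c "
from arc import *
cv2.imwrite('pics/top6.png',cv2.resize(manip.camera('top')[150:300,170:370],None,fx=4,fy=4,interpolation=cv2.INTER_CUBIC)[:,:,::-1])"
```

```text
clock: 20.6
position: [0.5155, -0.019, 0.1532]
ee_rot: [0.984, 0.178, -0.0, -0.0]
ft_force: [0.4, -0.3, -0.1]
grip_width: 0.004
grasp_force: 0.0
clock: 21.6
position: [0.4839, -0.1157, 0.2174]
ee_rot: [0.984, 0.179, -0.0, -0.0]
ft_force: [-0.4, 0.5, -0.2]
grip_width: 0.0
grasp_force: 0.0
clock: 22.6
position: [0.5119, -0.1908, 0.2179]
ee_rot: [0.984, 0.178, 0.0, 0.0]
ft_force: [-0.5, 1.0, 0.4]
grip_width: 0.001
grasp_force: 0.0
```

View pics/top6.png

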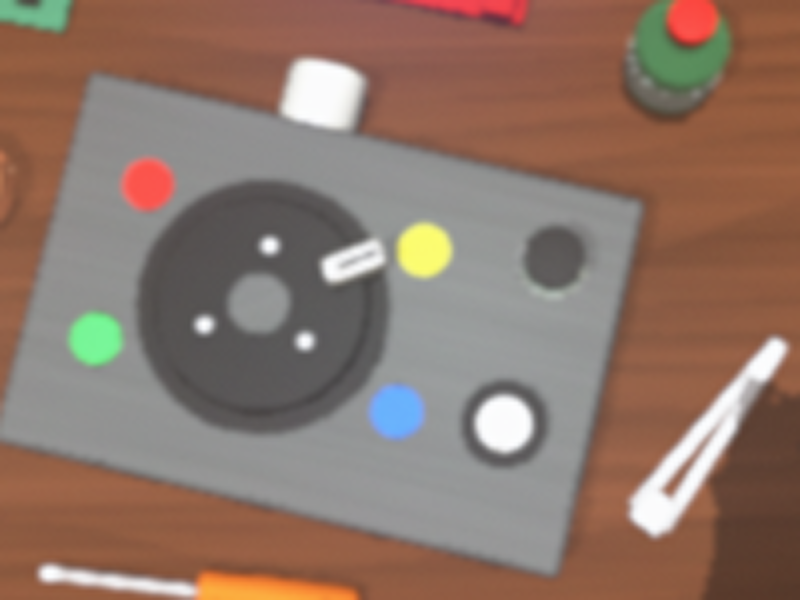

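Clear top view: the tab, at (353,261), points at yellow at (424,250), the button at (504,423) is free, and the bystanders haven't moved. Last, a check on the angle, then hand in.

```bash
python3 -c "
from arc import *
ang=lambda u,v,z:np.arctan2(*(ray('top',170+u/4,150+v/4,z)[:2]-np.array([.5782,.1049]))[::-1])
d=ang(353,261,.104)-ang(424,250,.061);print(d,d*88,'mm')
if abs(d)<.05: print(manip.hand_in())"
```

```text
0.023362704809511747 2.0559180232370338 mm
the job is handed in; nothing more can be done
None
```

The tab points at the yellow label (about 2 mm off, limit 8 mm), the lamp button was pressed fully in and released, no bystander in view has moved, the arm is clear, and the job is handed in; no verdict came back.

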